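# Take the size of a bronze bush with a telescoping gauge

## Task

Take the bore size of the bronze bush in the bearing housing: lower the telescoping gauge, still locked, into the bore until its flange rests flush on the bush, hold it down firmly enough that it cannot turn, and turn its winged lock knob counter-clockwise so that the plungers spring out against the bore, then turn the knob back until it is locked. Draw the locked gauge out and stand it upright in its stand again, still holding the size. Work gently: never bear on the housing with more than 30 N, and leave the wire stripper and the ball bearing where they lie.

Things in the scene. Friction and masses are not known exactly. Their poses are not given: they have to be found in the camera images.
- wing (a point): Centre of the flat upright aluminium wing on top of the telescoping gauge's lock knob, the place to grip the gauge: 11 mm thick along this point's x, 27 mm wide along its y, 23 mm tall (point half-way up). It lies on the gauge's axis, 71.5 mm above the underside of its flange, and turns with the knob. The gauge weighs 0.2 to 0.35 kg and starts upright in its stand.
- flange (a point): Centre of the underside of the gauge's round seating flange (52 mm across, 5 mm thick); z points up along the gauge's axis. Above it: a slim steel handle, 12 mm across, and the lock knob. Directly below it: a centring spigot 32.4 mm across and 12 mm long, its lowest 2 mm tapering to 30.4 mm. The gauge is seated when the flange rests flush on the bush's rim.
- cross_tube (a point): Centre of the steel cross tube at the gauge's foot, 30 mm under the flange on the gauge's axis; the tube is 12 mm across and 20 mm long, so the gauge's lowest point is 36 mm under the flange. The two spring plungers slide out of its ends along this point's +y and -y (the line marked red on the flange).
- housing: Dark blue cast bearing housing screwed down to the table: a foot about 110 x 62 mm and a round boss 56 mm across whose top face is 45 mm above the table, with a bronze bush pressed into it. Origin: centre of its underside, on the bore's axis; z up. It does not move.
- boss_face (a point): Point on the bore's axis at the height of the boss's top face (45 mm above the table); z up. The bronze bush round it (43 mm outside, bore 34 mm, square edge) stands proud of this face by 1 to 8 mm: how much differs each time and is not given, so the gauge's seat, the bush's upper rim, must be felt for. The bore is over 41 mm deep. The spigot has 0.8 mm clearance in it all round.
- stand_hole (a point): Centre of the mouth of the round hole in the beech gauge stand (84 x 84 x 52 mm, fixed to the table), level with the stand's top; z up. The hole is 42 mm across and 46 mm deep; the gauge stands in it on its flange, which rests on the stand's top.
- plunger (a joint): How far each plunger stands out, in m (both move together): 0 = drawn in, as at the start (20 mm over the tips), 0.007 = the tips touch both sides of the 34 mm bore, 0.011 = right out (42 mm). Springs push them out (1.5 to 2 N each); they cannot easily be drawn in again. Locked in the bore, the tips drag at about 5 N as the gauge is pulled out.
- lock_knob (a joint): Angle of the gauge's lock knob, rad: 0 = locked, at its stop (the brake holds up to 0.25); counter-clockwise from above frees the plungers; 1.2 = quite free, at its other stop. It stays where left. Turning takes up to 0.09 N m, more than the gauge's weight on its flange resists: unless it is held down on its seat with a push of 12 to 20 N, the whole gauge turns with the knob.
- red_stripper: Wire stripper with red grips, 44 x 147 x 16 mm, a loose bystander lying on the table. Origin: centre of its underside.
- ball_bearing: Steel ball bearing, 32 mm across, 9 mm high, a loose bystander lying on the table. Origin: centre of its underside.

How it is judged:
By the outcome, as a careful person would: the job done as asked, in the order asked, and still so for the second after the job is handed in, with the robot touching nothing.
It also fails if it takes over 58 s, if anything falls off the work surface, if the arm or the gripper's body presses on something with over 40 N, if the wrist force passes 120 N, or if a joint passes its speed limit or range.

## Robot

A 7-joint arm with a two-finger parallel gripper is mounted at the origin on the work surface; the furniture and walls round the work are solid. World frame = base frame: x ahead of the robot, y to its left, z up, the work surface at z = 0. Lengths are in m, angles in rad, forces in N, time in s.
With the tool pointing down it reaches from about 0.425 to 0.925 m from the base axis. Payload 6.8 kg.
Tool frame: the origin (TCP) lies on the centre line of the jaws, within the pads' length; the fingertips stand bot.tip_reach ahead of it and the grasp point (between the pads) lies 3 mm ahead of it (bot.tip_reach is the distance from the TCP to the fingertips, in m); z points along the fingers, y is the line along which they close (so a half turn about z gives the same grasp; the last joint's range is limited). The gripper opens to 85 mm and grips with 20 to 120 N. Pads are 22 mm wide; open, the fingers measure 114 mm over their backs; the gripper's body (76 mm by 85 mm) begins 54 mm behind the grasp point. The pads swing forward as they close: fully open they stand 13 mm farther back than shut.
Start: joints at [-1.242, 0.477, 0.022, 1.555, -0.011, 1.109, -0.083], TCP at [0.286, 0.612, 0.253] pointing down, gripper open.
Joint ranges: [-2.96, 2.96], [-0.34, 2.1], [-1.41, 1.46], [0.24, 2.44], [-1.37, 4.51], [0.17, 1.92], [-2.96, 2.96]. Speed limits (rad/s): [2.39, 2.39, 3.14, 3.14, 3.14, 3.14, 3.14].

## Interface

Orientations are given as a unit quaternion [w, x, y, z].
In Python, from station import bot gives the robot as it stands.
- The arm moves only by the tool jog_arm, never from a script. Its argument "deltas" is a list of rows, each a list of 7 numbers: the shift along the world's x, y, z in m, then the turn, a rotation vector about the world's x, y, z in rad, then the opening, from 0 (shut) to 1 (fully open). In form: [[x, y, z, rx, ry, rz, grip], ...]. A call has 1 to 10 rows; each row shifts and turns the commanded pose from where the row before left it; what a row does not reach is not made up. A row lasts 1/10 s, in which the tool goes at most 50 mm and 8.59 degrees, less where a joint would pass 70% of its speed; a pose out of reach is approached as far as the arm can. A call with a gripper value outside its range is refused whole. The fingers move at their own pace and stop on an object; "newtons" is the grip in N (left out, the last holds). Time passes only in rows, so rows that do not move let the fingers close. It gives the time, the measured TCP pose, the force, the opening and the grip force at its end, in the units of the state.
- bot.get_obs(): the state, without advancing time (a new reading comes with each control period).
- bot.read_camera(name): name is "side" or "top"; returns a dict with "img" (420x560x3 uint8, red, green, blue), "K" (3x3 intrinsics, pixels), "eye" and "attitude" of the camera in the world. Camera axes: x right, y down, z forward; pixel columns grow to the right and rows downward; lengths in m; the calibration is good to about 2 mm. A picture is of the moment at which its call begins. There is no depth.
- bot.hand_in(): hands the job in; it is judged then, once.
The state is a dict: "t": time; "q": joint angles; "joint_vel": joint speeds; "joint_torque": joint torques, N m; "eef_pos": TCP position; "tool_rot": TCP orientation; "contact_force": force on the tool from outside, world axes, zero at the start; "torque": the same for the moment, N m; "gripper_width": opening from 0.0 (shut) to 1.0 (fully open); "grasp_force": force on a finger pad.
Only numpy, scipy, OpenCV 4.12 (cv2) and the standard library are available. Lean on these libraries where they do the work, as an engineer would, in place of code of your own. Each camera call takes 0.05 s, during which the arm holds its last target. There are 200 camera calls.

## Working session

There is one attempt and no reset: what is moved stays moved. The work goes in short steps, Python scripts to look and compute and a tool call to move; the robot and the scene stay as the last step left them, time stands still between calls to the robot, and variables do not carry over. Pictures are saved under pics/ and viewed, at most 10 in all, crops included, and the job is handed in when it is done.

Besides the shell and the picture viewer there is one more tool, called after "Call:" by a JSON object that holds its "method" and its "body". jog_arm: Moves the arm, as the interface text tells. Its arguments: {"type":"object","properties":{"deltas":{"type":"array"},"newtons":{"type":"number"}},"required":["deltas"]}

```bash
mkdir -p pics; ls
cat > h.py <<'E'
import numpy as np, cv2
from station import bot
from scipy.spatial.transform import Rotation as R
def rot(a):
    a=np.array(a,float)
    return a if a.shape==(3,3) else R.from_quat(a[[1,2,3,0]]).as_matrix()
def snap(n,f):
    c=bot.read_camera(n); cv2.imwrite(f,cv2.cvtColor(c["img"],cv2.COLOR_RGB2BGR)); return c
def px2w(c,u,v,z):
    d=rot(c["attitude"])@np.linalg.inv(c["K"])@np.array([u,v,1.]); e=np.array(c["eye"])
    return e+d*(z-e[2])/d[2]
def w2px(c,p):
    q=np.array(c["K"])@rot(c["attitude"]).T@(np.array(p)-np.array(c["eye"])); return q[:2]/q[2]
E
python3 - <<'E'
from h import *
for n in("top","side"):
    c=snap(n,f"pics/{n}0.png"); print(n,c["K"],c["eye"],c["attitude"])
print(bot.get_obs(),bot.tip_reach)
E
```

```text
pics
top [[485.08340827   0.         279.97986194]
 [  0.         485.08340827 211.95342081]
 [  0.           0.           1.        ]] [0.36583993 0.01731611 1.05013474] [-0.05421776  0.71014303 -0.70045467  0.04604954]
side [[521.42073962   0.         276.56070803]
 [  0.         521.42073962 207.37413411]
 [  0.           0.           1.        ]] [0.96463882 0.44014394 0.7564735 ] [-0.14263189  0.37411585  0.85770669 -0.32254102]
{'t': 0.1, 'q': array([-1.24209609,  0.47772395,  0.02237653,  1.55634298, -0.0114616 ,
        1.10929146, -0.08310894]), 'joint_vel': array([ 0.00231115, -0.00113391,  0.00250994, -0.00358123,  0.00063139,
        0.00189501, -0.00038516]), 'joint_torque': array([ 5.01188915e-03, -5.97762072e+01,  1.61409572e+00, -2.81958783e+01,
        1.28823347e-02,  4.92037099e-03,  3.69014208e-05]), 'eef_pos': array([0.28538171, 0.61116377, 0.25242326]), 'tool_rot': array([-9.40428208e-05,  2.16668821e-01,  9.76244822e-01, -8.13296822e-04]), 'contact_force': array([-0.72567857,  0.67052996,  1.07985358]), 'torque': array([-0.01626759,  0.00042778,  0.00556732]), 'grasp_force': 0.0, 'gripper_width': 1.0027492206070014} 0.022
```

View pics/top0.png

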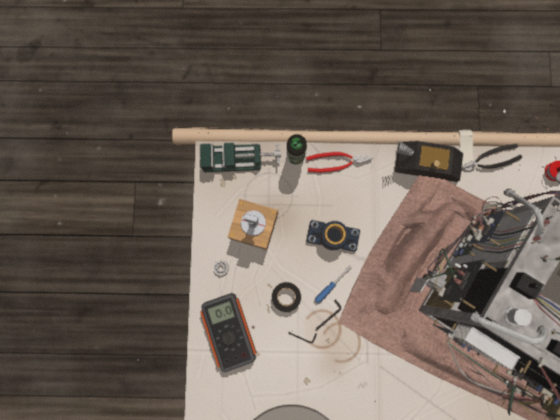

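View pics/side0.png

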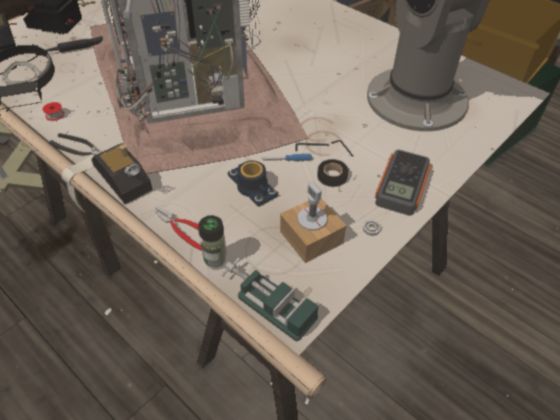

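The top view shows the stand with the gauge at about (253,223), the housing bore at about (334,234), the stripper at (335,162) and the bearing at (221,268). I'll zoom in on the gauge and the housing in both views.

Run:
```python
from h import *
a=cv2.imread("pics/top0.png")[185:275,215:375]; b=cv2.imread("pics/side0.png")[145:265,215:375]
a=cv2.resize(a,(800,450),interpolation=cv2.INTER_CUBIC); cv2.imwrite("pics/a.png",a)
cv2.imwrite("pics/b.png",cv2.resize(b,(800,600),interpolation=cv2.INTER_CUBIC))
```

```text
(no output)
```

View pics/a.png

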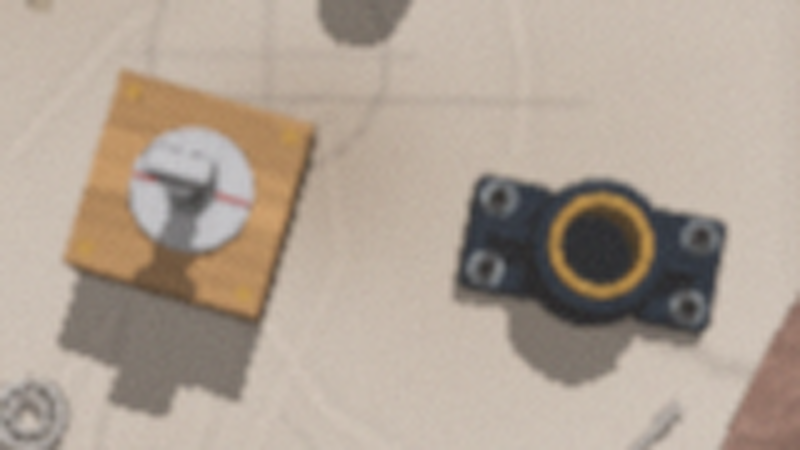

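View pics/b.png

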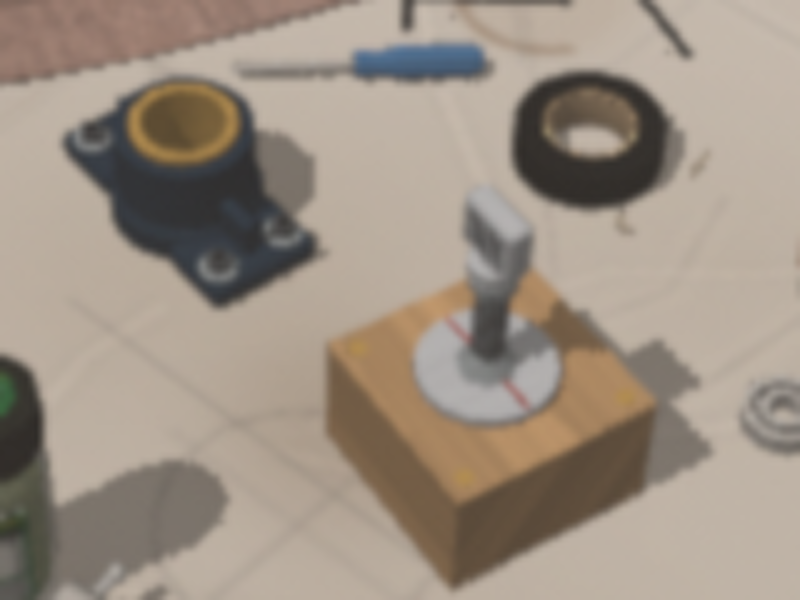

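The red line on the flange runs from (132,175) to (250,203) in the top crop. The flange centre is at (192,190) and the bush ring centre at (601,245). In the side crop the flange is at (488,365), the wing top's edge runs from (475,190) to (530,235), and the bush ring is at (183,124).

```bash
cat >> h.py <<'E'
def fit(c,im,s,off,f0):pass
E
python3 - <<'E'
from h import *
T=bot.read_camera("top");S=bot.read_camera("side")
t=lambda u,v,z:px2w(T,215+u/5,185+v/5,z)[:2].round(4)
s=lambda u,v,z:px2w(S,215+u/5,145+v/5,z)[:2].round(4)
print("flange",t(192,190,.057),s(488,365,.057))
for z in(.046,.050,.053):print("bush",z,t(601,245,z),s(183,124,z))
an=lambda a,b:np.degrees(np.arctan2(*(b-a)[::-1]))
print("red",an(t(132,175,.057),t(250,203,.057)),an(s(448,320,.057),s(525,408,.057)))
print("wing far/near top edges",an(s(497,186,.135),s(530,233,.135)),an(s(466,195,.135),s(497,245,.135)),s(497,186,.135),s(530,233,.135))
print("wing ends px top for yaw cand")
print("stand edge",an(t(122,70,.052),t(315,125,.052)),an(t(122,70,.052),t(65,262,.052)))
print("housing edge",an(t(480,178,.012),t(722,220,.012)))
print("bearing",t(32,413,.005),"stripper",px2w(T,330,162,.01))
f=np.r_[t(192,190,.057),.135]
print("wing top predicted px", (w2px(T,f)-[215,185])*5,(w2px(S,f)-[215,145])*5)
o=bot.get_obs();print("tool R",rot(o["tool_rot"]).round(3),o["eef_pos"])
for yaw in range(-90,90,15):
    d=np.array([np.cos(np.radians(yaw)),np.sin(np.radians(yaw)),0])*.0135
    print(yaw,((w2px(S,f+d)-[215,145])*5).round(),((w2px(S,f-d)-[215,145])*5).round(),((w2px(T,f+d)-[215,185])*5).round(),((w2px(T,f-d)-[215,185])*5).round())
E
```

```text
flange [0.4839 0.0843] [0.4872 0.0875]
bush 0.046 [ 0.4645 -0.0853] [ 0.4669 -0.0833]
bush 0.05 [ 0.4641 -0.0849] [ 0.4697 -0.0804]
bush 0.053 [ 0.4638 -0.0846] [ 0.4718 -0.0782]
red -102.54118795518036 74.76600805834205
wing far/near top edges 67.38013505195968 64.91186087407307 [0.4791 0.0789] [0.4881 0.1005]
wing ends px top for yaw cand
stand edge -105.32691788792218 165.1481541024884
housing edge -99.17620334037615
bearing [0.3929 0.1544] stripper [ 0.62660525 -0.07779593  0.01      ]
wing top predicted px [178.83900103 165.71796063] [500.20491166 201.74485367]
tool R [[-0.906  0.423 -0.   ]
 [ 0.423  0.906 -0.001]
 [-0.    -0.001 -1.   ]] [0.28545851 0.61132995 0.25269537]
-90 [469. 182.] [532. 222.] [214. 166.] [143. 165.]
-75 [463. 188.] [538. 216.] [213. 157.] [144. 174.]
-60 [460. 195.] [541. 208.] [210. 149.] [148. 183.]
-45 [459. 203.] [541. 201.] [204. 141.] [153. 190.]
-30 [462. 210.] [539. 193.] [197. 136.] [160. 196.]
-15 [466. 218.] [534. 186.] [189. 132.] [169. 200.]
0 [474. 224.] [526. 180.] [180. 131.] [178. 201.]
15 [483. 228.] [517. 176.] [170. 132.] [187. 200.]
30 [493. 231.] [507. 173.] [162. 135.] [196. 196.]
45 [504. 232.] [497. 172.] [154. 141.] [203. 191.]
60 [514. 230.] [486. 174.] [149. 148.] [209. 184.]
75 [524. 227.] [477. 177.] [145. 156.] [213. 175.]
```

Call:
{"method": "jog_arm", "body": {"deltas": [[0.014,-0.037,0,0,0,-0.1,1],[0.014,-0.037,0,0,0,-0.1,1],[0.014,-0.037,0,0,0,-0.1,1],[0.014,-0.037,0,0,0,-0.1,1],[0.014,-0.037,0,0,0,-0.1,1],[0.014,-0.037,0,0,0,-0.1,1],[0.014,-0.037,0,0,0,-0.1,1],[0.014,-0.037,0,0,0,-0.1,1],[0.014,-0.037,0,0,0,-0.1,1],[0.014,-0.037,0,0,0,-0.1,1]], "newtons": 60}}

```text
t: 1.2
eef_pos: [0.4258, 0.24, 0.2534]
tool_rot: [-0.0, 0.66, 0.752, 0.0]
contact_force: [1.7, 0.4, -0.0]
gripper_width: 1.003
grasp_force: 0.0
```

Call:
{"method": "jog_arm", "body": {"deltas": [[0.014,-0.037,-0.01,0,0,-0.1,1],[0.014,-0.037,-0.01,0,0,-0.1,1],[0.014,-0.037,-0.01,0,0,-0.1,1],[0.014,-0.037,-0.01,0,0,-0.1,1],[0,0,0,0,0,0,1],[0,0,0,0,0,0,1]]}}

```text
t: 1.8
eef_pos: [0.4815, 0.0929, 0.2131]
tool_rot: [-0.0, 0.795, 0.606, -0.0]
contact_force: [-0.4, 0.1, 0.4]
gripper_width: 1.004
grasp_force: 0.0
```

Call:
{"method": "jog_arm", "body": {"deltas": [[0.002,-0.0035,-0.016,0,0,0,1],[0.002,-0.0035,-0.016,0,0,0,1],[0,0,-0.016,0,0,0,1],[0,0,-0.016,0,0,0,1],[0,0,-0.015,0,0,0,1],[0,0,0,0,0,0,1]]}}

```text
t: 2.4
eef_pos: [0.4841, 0.0881, 0.133]
tool_rot: [-0.001, 0.794, 0.608, -0.001]
contact_force: [-0.4, 0.3, -0.6]
gripper_width: 0.997
grasp_force: 0.0
```

Run:
```python
from h import *
c=snap("side","pics/s1.png");t=snap("top","pics/t1.png")
b=cv2.imread("pics/s1.png")[135:245,240:380]; cv2.imwrite("pics/s1c.png",cv2.resize(b,(700,550),interpolation=cv2.INTER_CUBIC))
o=bot.get_obs();print(o["eef_pos"],o["contact_force"],(w2px(c,o["eef_pos"])-[240,135])*5)
```

```text
[0.48549045 0.08775406 0.13462178] [ 1.06668792 -0.09281661 -0.23605346] [380.07797273 260.27918825]
```

View pics/s1c.png

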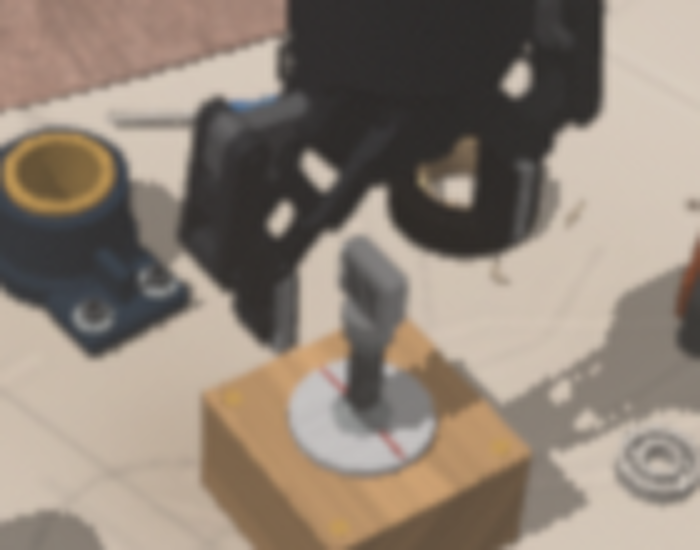

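The wing at about (377,285) sits between the open fingers, and the TCP projects to (380,260), so they are aligned. Closing the gripper.

Call:
{"method": "jog_arm", "body": {"deltas": [[0,0,0,0,0,0,0],[0,0,0,0,0,0,0],[0,0,0,0,0,0,0],[0,0,0,0,0,0,0],[0,0,0,0,0,0,0],[0,0,0,0,0,0,0],[0,0,0,0,0,0,0],[0,0,0,0,0,0,0]], "newtons": 80}}

```text
t: 3.3
eef_pos: [0.4863, 0.0866, 0.1347]
tool_rot: [0.0, 0.795, 0.607, 0.001]
contact_force: [1.7, 0.0, 3.2]
gripper_width: 0.108
grasp_force: 80.6
```

Call:
{"method": "jog_arm", "body": {"deltas": [[0,0,0.005,0,0,0,0],[0,0,0.01,0,0,0,0],[0,0,0.015,0,0,0,0],[0,0,0.015,0,0,0,0],[0,0,0.015,0,0,0,0],[-0.002,-0.017,0,0,0,0,0],[-0.002,-0.017,0,0,0,0,0],[-0.002,-0.017,0,0,0,0,0],[-0.002,-0.017,0,0,0,0,0],[-0.002,-0.017,0,0,0,0,0]]}}

```text
t: 4.3
eef_pos: [0.4746, 0.001, 0.1945]
tool_rot: [-0.0, 0.795, 0.607, -0.0]
contact_force: [0.5, -0.5, -2.0]
gripper_width: 0.109
grasp_force: 80.2
```

Call:
{"method": "jog_arm", "body": {"deltas": [[-0.002,-0.017,0,0,0,0,0],[-0.002,-0.017,0,0,0,0,0],[-0.002,-0.017,0,0,0,0,0],[-0.002,-0.017,0,0,0,0,0],[-0.0015,-0.0168,0,0,0,0,0],[0,0,0,0,0,0,0],[0,0,0,0,0,0,0],[0,0,0,0,0,0,0]]}}

```text
t: 5.1
eef_pos: [0.4659, -0.0821, 0.1943]
tool_rot: [-0.0, 0.794, 0.608, -0.0]
contact_force: [0.2, -0.3, -2.3]
gripper_width: 0.114
grasp_force: 80.3
```

Run:
```python
from h import *
c=snap("side","pics/s2.png")
b=cv2.imread("pics/s2.png")[110:220,190:330]; cv2.imwrite("pics/s2c.png",cv2.resize(b,(700,550),interpolation=cv2.INTER_CUBIC))
o=bot.get_obs();print(o["eef_pos"],o["contact_force"],o["torque"],(w2px(c,o["eef_pos"])-[190,110])*5)
```

```text
[ 0.46602023 -0.08209508  0.19430054] [-0.59394201  0.45553413 -3.19783652] [ 0.0361426   0.01265509 -0.00041567] [298.29076023  -8.1025196 ]
```

View pics/s2c.png

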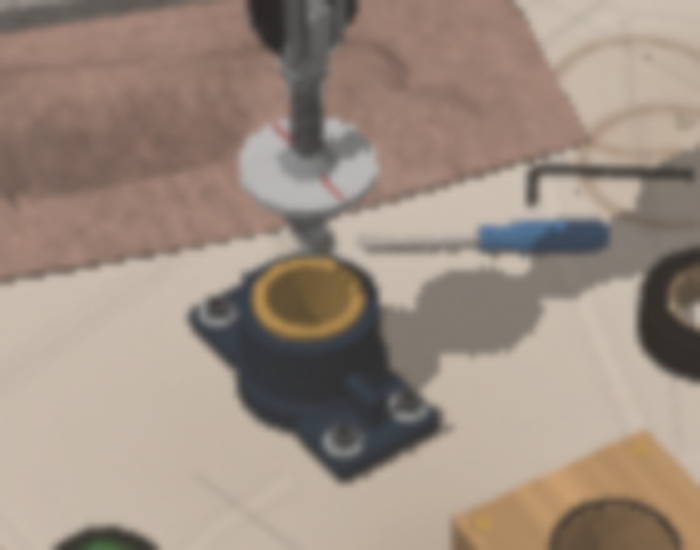

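The flange is at about (309,162) and the bush ring at about (309,298), and the gauge hangs upright. I'll fit ellipses to find the residual offset.

Run:
```python
from h import *
from scipy.optimize import least_squares
c=bot.read_camera("side");im=cv2.imread("pics/s2.png")[110:220,190:330];o=bot.get_obs()
big=cv2.resize(im,None,fx=5,fy=5,interpolation=cv2.INTER_CUBIC)
hsv=cv2.cvtColor(big,cv2.COLOR_BGR2HSV);H,Sx,V=[hsv[...,i].astype(int) for i in range(3)]
def hull(m,box):
    x0,y0,x1,y1=box;k=np.zeros(m.shape,np.uint8);k[y0:y1,x0:x1]=m[y0:y1,x0:x1]*255
    k=cv2.morphologyEx(k,cv2.MORPH_OPEN,np.ones((7,7)))
    n,l,s,_=cv2.connectedComponentsWithStats(k);i=1+np.argmax(s[1:,4]);p=np.argwhere(l==i)[:,::-1]
    return cv2.convexHull(p.astype(np.int32))[:,0].astype(float)
def cir(hl,z,r,front=None):
    P=np.array([px2w(c,190+u/5,110+v/5,z)[:2] for u,v in hl])
    if front is not None: P=P[hl[:,1]<front] if front>0 else P
    f=least_squares(lambda q:np.hypot(*(P-q[:2]).T)-q[2],[*P.mean(0),r],loss="soft_l1",f_scale=.0005);
    g=least_squares(lambda q:np.hypot(*(P-q[:2]).T)-r,P.mean(0),loss="soft_l1",f_scale=.0005)
    return f.x.round(4),g.x.round(4)
hb=hull((Sx>110)&(H>10)&(H<32)&(V>60),(235,245,385,350))
hf=hull((Sx<45)&(V>110),(225,100,395,220))
print("hull ext",hb.min(0),hb.max(0),hf.min(0),hf.max(0))
for z in(.046,.0475,.049):print("bush",z,cir(hb,z,.0215))
for z in(.112,.117):print("flange",z,cir(hf,z,.026))
```

```text
hull ext [254. 260.] [362. 337.] [238. 117.] [394. 219.]
bush 0.046 (array([ 0.4666, -0.0839,  0.0217]), array([ 0.4667, -0.0838]))
bush 0.0475 (array([ 0.4677, -0.0828,  0.0216]), array([ 0.4677, -0.0828]))
bush 0.049 (array([ 0.4687, -0.0817,  0.0216]), array([ 0.4687, -0.0817]))
flange 0.112 (array([ 0.4629, -0.0826,  0.0284]), array([ 0.4635, -0.0848]))
flange 0.117 (array([ 0.4668, -0.0785,  0.0282]), array([ 0.4673, -0.0805]))
```

Run:
```python
from h import *
from scipy.optimize import least_squares
def run(cam,f,off,size,mask,box,zs,r,keep=lambda h:h[:,0]>-1):
    c=bot.read_camera(cam);x,y=off;im=cv2.imread(f)[y:y+size[1],x:x+size[0]]
    big=cv2.resize(im,None,fx=5,fy=5,interpolation=cv2.INTER_CUBIC);hsv=cv2.cvtColor(big,cv2.COLOR_BGR2HSV).astype(int)
    x0,y0,x1,y1=box;m=mask(*np.moveaxis(hsv,-1,0));k=np.zeros(m.shape,np.uint8);k[y0:y1,x0:x1]=m[y0:y1,x0:x1]*255
    k=cv2.morphologyEx(k,cv2.MORPH_OPEN,np.ones((9,9)));n,l,s,_=cv2.connectedComponentsWithStats(k);i=1+np.argmax(s[1:,4])
    h=cv2.convexHull(np.argwhere(l==i)[:,::-1].astype(np.int32))[:,0].astype(float);h=h[keep(h)]
    for z in zs:
        P=np.array([px2w(c,x+u/5,y+v/5,z)[:2] for u,v in h])
        q=least_squares(lambda q:np.hypot(*(P-q[:2]).T)-q[2],[*P.mean(0),r],loss="soft_l1",f_scale=.0004).x
        print(f,z,len(h),h.min(0),h.max(0),q.round(4))
br=lambda H,S,V:(S>110)&(H>10)&(H<32)&(V>60); gr=lambda H,S,V:(S<40)&(V>110)
run("top","pics/top0.png",(215,185),(160,90),br,(530,180,670,310),(.046,.048,.05),.0215)
run("side","pics/side0.png",(215,145),(160,120),br,(110,70,260,170),(.046,.048,.05),.0215)
run("top","pics/top0.png",(215,185),(160,90),lambda H,S,V:(S<50)&(V>110),(115,110,270,265),(.057,),.026)
up=lambda lo,xa,xb:(lambda h:(h[:,1]<lo)&((h[:,0]<xa)|(h[:,0]>xb)))
run("side","pics/side0.png",(215,145),(160,120),gr,(405,300,575,425),(.057,),.026,up(395,470,515))
run("side","pics/s2.png",(190,110),(140,110),gr,(230,100,381,214),(.117,),.026,up(190,275,340))
```

```text
pics/top0.png 0.046 42 [549. 194.] [652. 297.] [ 0.4645 -0.0851  0.0217]
pics/top0.png 0.048 42 [549. 194.] [652. 297.] [ 0.4643 -0.0849  0.0216]
pics/top0.png 0.05 42 [549. 194.] [652. 297.] [ 0.4641 -0.0847  0.0216]
pics/side0.png 0.046 33 [129.  85.] [237. 162.] [ 0.4663 -0.0839  0.0218]
pics/side0.png 0.048 33 [129.  85.] [237. 162.] [ 0.4678 -0.0824  0.0217]
pics/side0.png 0.05 33 [129.  85.] [237. 162.] [ 0.4692 -0.0809  0.0217]
pics/top0.png 0.057 22 [136. 128.] [252. 200.] [0.4855 0.0842 0.0246]
pics/side0.png 0.057 25 [414. 316.] [560. 390.] [0.4877 0.0874 0.0257]
pics/s2.png 0.117 19 [239. 123.] [379. 188.] [ 0.4667 -0.0806  0.0267]
```

Call:
{"method": "jog_arm", "body": {"deltas": [[0.0003,-0.001,-0.01,0,0,0,0],[0,0,-0.01,0,0,0,0],[0,0,-0.01,0,0,0,0],[0,0,-0.01,0,0,0,0],[0,0,-0.005,0,0,0,0],[0,0,0,0,0,0,0],[0,0,0,0,0,0,0]]}}

```text
t: 6.15
eef_pos: [0.4664, -0.0843, 0.1493]
tool_rot: [0.0, 0.795, 0.607, -0.0]
contact_force: [1.1, -0.2, -1.9]
gripper_width: 0.108
grasp_force: 80.4
```

Run:
```python
from h import *
c=snap("side","pics/s3.png");o=bot.get_obs();print(o["eef_pos"],o["contact_force"],o["torque"])
b=cv2.imread("pics/s3.png")[120:220,190:310];b=cv2.resize(b,(720,600),interpolation=cv2.INTER_CUBIC)
# predicted: flange top circle (z=.072) and bush rim (z=.0475) in the side frame, both centred on fitted bush
for z,r,col in((.072,.026,(0,0,255)),(.0475,.0215,(0,255,0))):
    a=np.linspace(0,2*np.pi,60);p=[(w2px(c,[.4674+r*np.cos(t),-.0828+r*np.sin(t),z])-[190,120])*6 for t in a]
    cv2.polylines(b,[np.int32(p)],True,col,1)
cv2.imwrite("pics/s3c.png",b)
```

```text
[ 0.46663826 -0.08426021  0.14952667] [ 0.99944876 -0.4359967  -3.3879284 ] [-0.00741157 -0.02709253  0.01461157]
```

View pics/s3c.png

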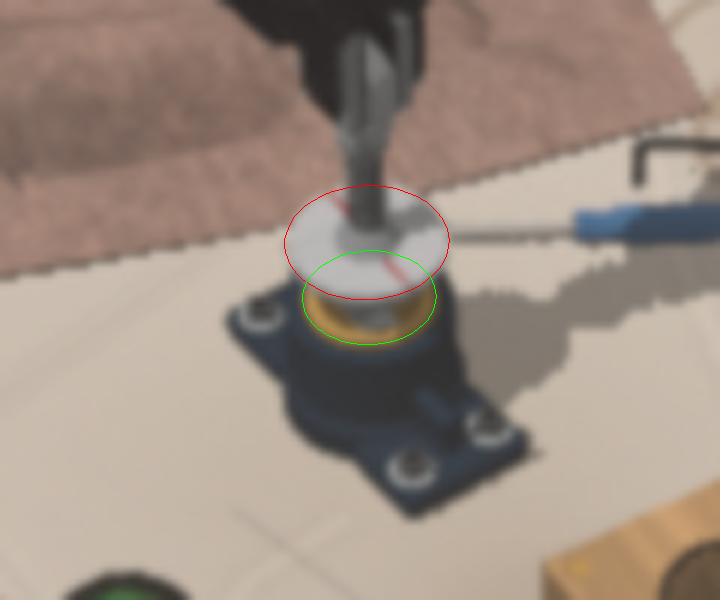

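The flange outline matches the prediction to within about 1 mm, so the spigot is over the bore. Descending gently.

Call:
{"method": "jog_arm", "body": {"deltas": [[0,0,-0.003,0,0,0,0],[0,0,-0.002,0,0,0,0],[0,0,-0.001,0,0,0,0],[0,0,-0.001,0,0,0,0],[0,0,-0.001,0,0,0,0]]}}

```text
t: 6.7
eef_pos: [0.4664, -0.0841, 0.1413]
tool_rot: [0.0, 0.795, 0.607, 0.0]
contact_force: [0.1, -1.0, -3.4]
gripper_width: 0.11
grasp_force: 80.3
```

Call:
{"method": "jog_arm", "body": {"deltas": [[0,0,-0.001,0,0,0,0],[0,0,-0.001,0,0,0,0],[0,0,0,0,0,0,0]]}}

```text
t: 7.0
eef_pos: [0.4663, -0.0841, 0.1392]
tool_rot: [-0.0, 0.795, 0.607, -0.0]
contact_force: [-0.0, 0.0, -2.6]
gripper_width: 0.111
grasp_force: 80.2
```

Call:
{"method": "jog_arm", "body": {"deltas": [[0,0,-0.001,0,0,0,0],[0,0,-0.001,0,0,0,0],[0,0,-0.001,0,0,0,0]]}}

```text
t: 7.3
eef_pos: [0.4664, -0.0842, 0.1362]
tool_rot: [0.0, 0.795, 0.607, 0.0]
contact_force: [-0.4, -0.5, -3.5]
gripper_width: 0.111
grasp_force: 80.3
```

Call:
{"method": "jog_arm", "body": {"deltas": [[0,0,-0.001,0,0,0,0],[0,0,-0.001,0,0,0,0]]}}

```text
t: 7.5
eef_pos: [0.4663, -0.0842, 0.1342]
tool_rot: [-0.0, 0.795, 0.607, -0.0]
contact_force: [0.1, -0.2, -2.6]
gripper_width: 0.108
grasp_force: 80.3
```

Call:
{"method": "jog_arm", "body": {"deltas": [[0,0,-0.001,0,0,0,0],[0,0,-0.001,0,0,0,0]]}}

```text
t: 7.7
eef_pos: [0.4664, -0.0842, 0.1322]
tool_rot: [0.0, 0.795, 0.607, 0.0]
contact_force: [0.1, 0.2, -4.1]
gripper_width: 0.111
grasp_force: 80.3
```

Call:
{"method": "jog_arm", "body": {"deltas": [[0,0,-0.0005,0,0,0,0],[0,0,-0.0005,0,0,0,0]]}}

```text
t: 7.9
eef_pos: [0.4663, -0.0842, 0.1313]
tool_rot: [-0.0, 0.795, 0.607, 0.0]
contact_force: [-0.2, 1.2, -3.6]
gripper_width: 0.109
grasp_force: 80.3
```

Call:
{"method": "jog_arm", "body": {"deltas": [[0,0,-0.0005,0,0,0,0],[0,0,0,0,0,0,0]]}}

```text
t: 8.1
eef_pos: [0.4663, -0.0842, 0.1308]
tool_rot: [-0.0, 0.795, 0.607, -0.0]
contact_force: [0.3, -0.3, -2.6]
gripper_width: 0.109
grasp_force: 80.3
```

Call:
{"method": "jog_arm", "body": {"deltas": [[0,0,-0.0005,0,0,0,0],[0,0,0,0,0,0,0]]}}

```text
t: 8.3
eef_pos: [0.4665, -0.0842, 0.1305]
tool_rot: [0.0, 0.795, 0.607, 0.0]
contact_force: [0.1, 0.2, 0.4]
gripper_width: 0.11
grasp_force: 81.0
```

Call:
{"method": "jog_arm", "body": {"deltas": [[0,0,-0.0003,0,0,0,0],[0,0,0,0,0,0,0]]}}

```text
t: 8.5
eef_pos: [0.4666, -0.0842, 0.1305]
tool_rot: [0.0, 0.795, 0.607, 0.0]
contact_force: [-1.1, -0.9, 5.5]
gripper_width: 0.112
grasp_force: 81.8
```

Call:
{"method": "jog_arm", "body": {"deltas": [[0,0,-0.0003,0,0,0,0],[0,0,0,0,0,0,0]]}}

```text
t: 8.7
eef_pos: [0.4666, -0.0843, 0.1304]
tool_rot: [-0.0, 0.795, 0.607, 0.0]
contact_force: [-3.4, 0.2, 9.2]
gripper_width: 0.112
grasp_force: 82.6
```

Call:
{"method": "jog_arm", "body": {"deltas": [[0,0,-0.0004,0,0,0,0],[0,0,0,0,0,0,0]]}}

```text
t: 8.9
eef_pos: [0.4667, -0.0843, 0.1304]
tool_rot: [-0.0, 0.795, 0.607, 0.001]
contact_force: [-4.6, -0.5, 15.0]
gripper_width: 0.11
grasp_force: 83.5
```

Run:
```python
from h import *
F=[];M=[]
for i in range(3):
    bot.read_camera("side");o=bot.get_obs();F.append(o["contact_force"]);M.append(o["torque"])
print(np.mean(F,0),np.mean(M,0),o["q"],o["eef_pos"])
```

```text
[-3.86282553  0.44023053 14.13216582] [0.16032522 1.0650545  0.01858556] [-0.38282092  0.35436234  0.51912341  2.16217175 -0.27637901  0.68682719
  0.05862921] [ 0.46674096 -0.0842591   0.13034845]
```

Call:
{"method": "jog_arm", "body": {"deltas": [[-0.0003,0,0,0,0,0.05,0],[0,0,0,0,0,0.1,0],[0,0,0,0,0,0.1,0],[0,0,0,0,0,0,0]]}}

```text
t: 9.45
eef_pos: [0.4665, -0.0843, 0.1304]
tool_rot: [0.0, 0.712, 0.702, 0.001]
contact_force: [-4.4, 1.5, 13.1]
gripper_width: 0.111
grasp_force: 83.1
```

Call:
{"method": "jog_arm", "body": {"deltas": [[-0.0002,0,0,0,0,0.1,0],[0,0,0,0,0,0.1,0],[0,0,0,0,0,0.1,0],[0,0,0,0,0,0,0]]}}

```text
t: 9.85
eef_pos: [0.4662, -0.0844, 0.1304]
tool_rot: [0.0, 0.599, 0.801, 0.001]
contact_force: [-4.1, 0.6, 13.3]
gripper_width: 0.111
grasp_force: 83.0
```

Call:
{"method": "jog_arm", "body": {"deltas": [[0,0,0,0,0,0.1,0],[0,0,0,0,0,0.1,0],[0,0,0,0,0,0.1,0],[0,0,0,0,0,0,0]]}}

```text
t: 10.25
eef_pos: [0.4661, -0.0844, 0.1304]
tool_rot: [0.0, 0.473, 0.881, 0.0]
contact_force: [-3.6, 0.4, 12.5]
gripper_width: 0.108
grasp_force: 82.9
```

Call:
{"method": "jog_arm", "body": {"deltas": [[0,0,-0.0001,0,0,0.1,0],[0,0,0,0,0,0.1,0],[0,0,0,0,0,0.1,0],[0,0,0,0,0,0,0],[0,0,0,0,0,0,0]]}}

```text
t: 10.75
eef_pos: [0.466, -0.0846, 0.1304]
tool_rot: [0.0, 0.337, 0.942, 0.0]
contact_force: [-5.0, 0.2, 15.9]
gripper_width: 0.112
grasp_force: 83.2
```

Run:
```python
from h import *
c=snap("side","pics/s4.png");o=bot.get_obs();print(o["eef_pos"],o["contact_force"],o["torque"],np.degrees(2*np.arctan2(o["tool_rot"][2],o["tool_rot"][1])))
b=cv2.imread("pics/s4.png")[120:220,190:310];b=cv2.resize(b,(720,600),interpolation=cv2.INTER_CUBIC)
cv2.imwrite("pics/s4c.png",b)
```

```text
[ 0.4660164  -0.08457388  0.13034851] [-4.95136565 -0.55773819 14.47180599] [-0.0171422   1.1578932   0.01063875] 140.6197833928334
```

View pics/s4c.png

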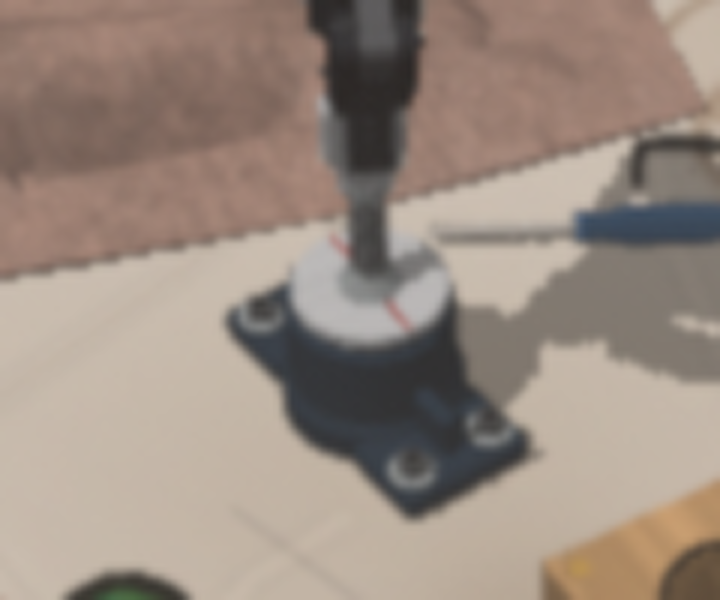

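The red line, from (340,245) to (405,322), kept its direction while the knob turned 66°, so the gauge is seated and the plungers are free. Next I'll turn the knob back.

Call:
{"method": "jog_arm", "body": {"deltas": [[0,0,0,0,0,0,0],[0,0,0,0,0,-0.1,0],[0,0,0,0,0,-0.1,0],[0,0,0,0,0,-0.1,0],[0,0,0,0,0,-0.1,0],[0,0,0,0,0,0,0]]}}

```text
t: 11.4
eef_pos: [0.4662, -0.0843, 0.1303]
tool_rot: [0.0, 0.518, 0.855, 0.0]
contact_force: [-4.8, 0.5, 15.0]
gripper_width: 0.107
grasp_force: 83.3
```

Call:
{"method": "jog_arm", "body": {"deltas": [[0,0,0,0,0,-0.1,0],[0,0,0,0,0,-0.1,0],[0,0,0,0,0,-0.1,0],[0,0,0,0,0,-0.1,0],[0,0,0,0,0,0,0]]}}

```text
t: 11.9
eef_pos: [0.4665, -0.0842, 0.1304]
tool_rot: [0.0, 0.678, 0.735, 0.001]
contact_force: [-3.5, 0.5, 14.4]
gripper_width: 0.108
grasp_force: 83.2
```

Call:
{"method": "jog_arm", "body": {"deltas": [[0,0,0,0,0,-0.1,0],[0,0,0,0,0,-0.1,0],[0,0,0,0,0,-0.1,0],[0,0,0,0,0,-0.05,0],[0,0,0,0,0,0,0],[0,0,0,0,0,0,0]]}}

```text
t: 12.5
eef_pos: [0.4668, -0.0842, 0.1304]
tool_rot: [0.0, 0.795, 0.607, 0.001]
contact_force: [-3.0, 0.7, 13.5]
gripper_width: 0.112
grasp_force: 83.1
```

Call:
{"method": "jog_arm", "body": {"deltas": [[0,0,0,0,0,-0.03,0],[0,0,0,0,0,0,0],[0,0,0,0,0,0,0]]}}

```text
t: 12.8
eef_pos: [0.4669, -0.0842, 0.1304]
tool_rot: [0.0, 0.804, 0.595, 0.001]
contact_force: [-2.4, 1.4, 12.5]
gripper_width: 0.112
grasp_force: 82.9
```

Run:
```python
from h import *
c=snap("side","pics/s5.png");o=bot.get_obs();print(o["eef_pos"],o["contact_force"],o["torque"],np.degrees(2*np.arctan2(o["tool_rot"][2],o["tool_rot"][1])))
for f in ("s4","s5"):
    b=cv2.imread(f"pics/{f}.png")[150:185,235:270].astype(int); m=(b[...,2]-b[...,1]>35)&(b[...,2]-b[...,0]>25)
    print(f,np.argwhere(m)[:,::-1].tolist())
```

```text
[ 0.46692246 -0.0841412   0.13037236] [-1.72132225  1.45059512 14.00375277] [2.20802788e-01 6.91503904e-01 1.37725206e-04] 73.03733174346065
s4 [[20, 21], [21, 22]]
s5 [[11, 10], [12, 11]]
```

Call:
{"method": "jog_arm", "body": {"deltas": [[0,0,0.001,0,0,0,0],[0,0,0.002,0,0,0,0],[0,0,0.003,0,0,0,0],[0,0,0.004,0,0,0,0],[0,0,0.004,0,0,0,0],[0,0,0.004,0,0,0,0]]}}

```text
t: 13.45
eef_pos: [0.4657, -0.084, 0.1475]
tool_rot: [-0.0, 0.804, 0.595, -0.0]
contact_force: [1.1, 1.0, -3.7]
gripper_width: 0.109
grasp_force: 79.8
```

Call:
{"method": "jog_arm", "body": {"deltas": [[0,0,0.005,0,0,0,0],[0,0,0.005,0,0,0,0],[0,0,0.005,0,0,0,0],[0,0,0.006,0,0,0,0],[0,0,0.008,0,0,0,0],[0,0,0.01,0,0,0,0],[0,0,0.01,0,0,0,0]]}}

```text
t: 14.15
eef_pos: [0.4658, -0.0844, 0.1971]
tool_rot: [0.0, 0.804, 0.595, 0.0]
contact_force: [0.2, 0.5, -2.8]
gripper_width: 0.108
grasp_force: 80.3
```

Call:
{"method": "jog_arm", "body": {"deltas": [[0.002,0.0171,0.001,0,0,0,0],[0.002,0.0171,0,0,0,0,0],[0.002,0.0171,0,0,0,0,0],[0.002,0.0171,0,0,0,0,0],[0.002,0.0171,0,0,0,0,0],[0.002,0.0171,0,0,0,0,0],[0.002,0.0171,0,0,0,0,0],[0.002,0.0171,0,0,0,0,0],[0.002,0.0171,0,0,0,0,0],[0.002,0.0171,0,0,0,0,0]]}}

```text
t: 15.15
eef_pos: [0.486, 0.0875, 0.1979]
tool_rot: [0.0, 0.804, 0.595, 0.0]
contact_force: [-0.1, 0.6, -3.4]
gripper_width: 0.11
grasp_force: 80.3
```

Call:
{"method": "jog_arm", "body": {"deltas": [[0,0,0,0,0,0,0],[0,0,0,0,0,0,0]]}}

```text
t: 15.35
eef_pos: [0.4859, 0.0867, 0.1976]
tool_rot: [0.0, 0.803, 0.595, 0.0]
contact_force: [-0.5, 0.3, -3.1]
gripper_width: 0.111
grasp_force: 80.3
```

Run:
```python
from h import *
c=snap("side","pics/s6.png");o=bot.get_obs();print(o["eef_pos"],o["contact_force"])
b=cv2.imread("pics/s6.png")[150:260,240:380];b=cv2.resize(b,(700,550),interpolation=cv2.INTER_CUBIC)
cv2.imwrite("pics/s6c.png",b)
```

```text
[0.48579184 0.08607496 0.19752572] [-0.91941217 -0.79464202 -2.73646334]
```

View pics/s6c.png

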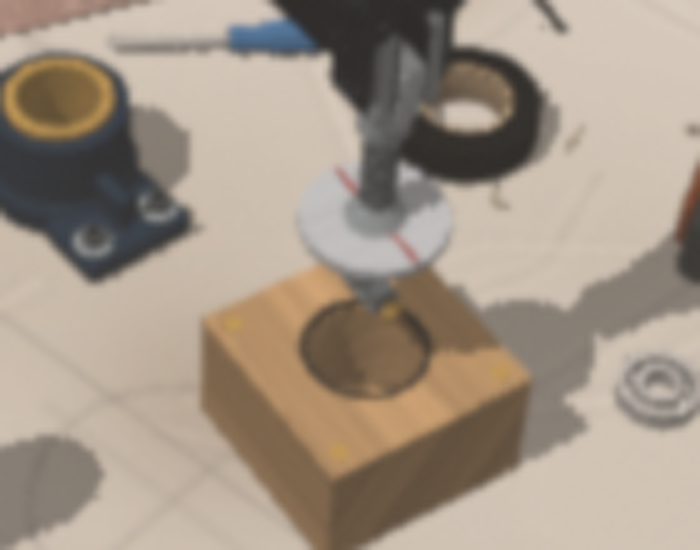

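A brass plunger tip shows at (390,312), so the plungers are out. The stand hole's centre is at about (366,348) and the flange at (376,220). I'll work out the offset between them.

Run:
```python
from h import *
c=bot.read_camera("side")
print(px2w(c,240+366/5,150+348/5,.052),px2w(c,240+376/5,150+219/5,.120))
```

```text
[0.48592271 0.08812824 0.052     ] [0.48702183 0.08841508 0.12      ]
```

Call:
{"method": "jog_arm", "body": {"deltas": [[-0.0005,0,-0.008,0,0,0,0],[0,0,-0.01,0,0,0,0],[0,0,-0.01,0,0,0,0],[0,0,-0.01,0,0,0,0],[0,0,-0.01,0,0,0,0],[0,0,-0.007,0,0,0,0],[0,0,-0.003,0,0,0,0],[0,0,-0.002,0,0,0,0],[0,0,-0.001,0,0,0,0],[0,0,0,0,0,0,0]]}}

```text
t: 16.45
eef_pos: [0.4855, 0.0869, 0.1364]
tool_rot: [0.0, 0.804, 0.595, 0.0]
contact_force: [-0.2, -0.3, -2.2]
gripper_width: 0.113
grasp_force: 80.3
```

Call:
{"method": "jog_arm", "body": {"deltas": [[0,0,-0.001,0,0,0,0],[0,0,-0.0005,0,0,0,0],[0,0,0,0,0,0,0]]}}

```text
t: 16.75
eef_pos: [0.4854, 0.0869, 0.1348]
tool_rot: [-0.0, 0.804, 0.595, 0.0]
contact_force: [-0.3, 1.1, -3.5]
gripper_width: 0.109
grasp_force: 80.3
```

Call:
{"method": "jog_arm", "body": {"deltas": [[0,0,-0.0004,0,0,0,0],[0,0,0,0,0,0,0]]}}

```text
t: 16.95
eef_pos: [0.4856, 0.0868, 0.1346]
tool_rot: [0.0, 0.804, 0.595, 0.0]
contact_force: [-1.1, -0.8, 1.3]
gripper_width: 0.108
grasp_force: 81.3
```

Call:
{"method": "jog_arm", "body": {"deltas": [[0,0,-0.0003,0,0,0,0],[0,0,0,0,0,0,0]]}}

```text
t: 17.15
eef_pos: [0.4856, 0.0868, 0.1346]
tool_rot: [-0.0, 0.804, 0.595, 0.0]
contact_force: [-1.3, -0.9, 6.0]
gripper_width: 0.11
grasp_force: 82.0
```

Seated on the stand. Opening the gripper and retreating upward.

Call:
{"method": "jog_arm", "body": {"deltas": [[0,0,0,0,0,0,0.1],[0,0,0,0,0,0,0.2],[0,0,0,0,0,0,0.5],[0,0,0,0,0,0,1],[0,0,0,0,0,0,1],[0,0,0,0,0,0,1],[0,0,0,0,0,0,1],[0,0,0,0,0,0,1]], "newtons": 20}}

```text
t: 17.95
eef_pos: [0.4854, 0.0869, 0.134]
tool_rot: [0.0, 0.804, 0.595, 0.0]
contact_force: [-0.4, 0.2, -0.2]
gripper_width: 1.0
grasp_force: 0.0
```

Call:
{"method": "jog_arm", "body": {"deltas": [[0,0,0.005,0,0,0,1],[0,0,0.015,0,0,0,1],[0,0,0.02,0,0,0,1],[0,0,0.03,0,0,0,1],[0,0,0.03,0,0,0,1],[0,0,0.02,0,0,0,1],[0,0,0,0,0,0,1],[0,0,0,0,0,0,1]]}}

```text
t: 18.75
eef_pos: [0.4853, 0.0869, 0.2541]
tool_rot: [-0.0, 0.804, 0.595, 0.0]
contact_force: [-0.2, -0.4, -0.5]
gripper_width: 1.002
grasp_force: 0.0
```

Run:
```python
from h import *
c=snap("side","pics/s7.png")
b=cv2.imread("pics/s7.png")[150:260,240:380];b=cv2.resize(b,(700,550),interpolation=cv2.INTER_CUBIC)
cv2.imwrite("pics/s7c.png",b)
```

```text
(no output)
```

View pics/s7c.png

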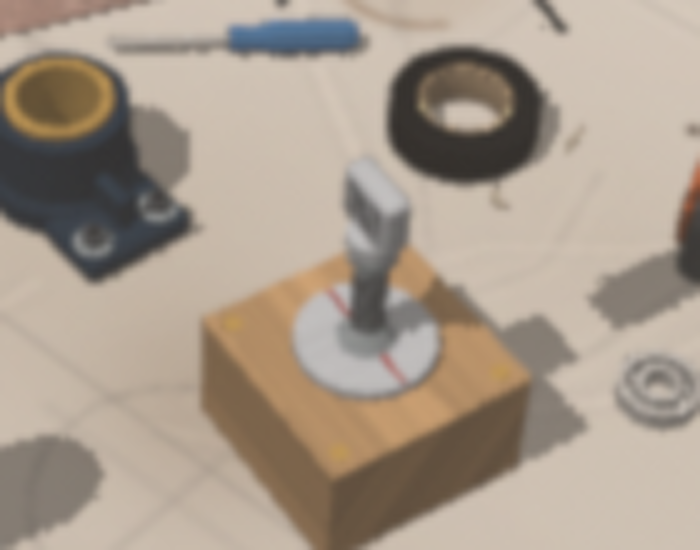

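The gauge stands upright on the stand, with its flange flat at (367,340), the wing aligned as at the start, and the gripper clear.

```bash
python3 -c "
from station import bot
print(bot.hand_in())"
```

```text
the job is handed in; nothing more can be done
None
```

The bore was gauged and the gauge, with its plungers out and the knob turned back to locked, is upright in its stand again; the job was handed in at about 19 s, with about 17 N estimated as the most pressed on the housing and no verdict shown.

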